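# Pack the last marker and draw the case lid shut

### The job

Lay the one full-length capped marker that lies loose on the table flat in the empty front part of the slide-lid case, beside and parallel to the two already there, and let go of it. Then press your fingertips on top of the flat lid and draw it toward the arm until the case is fully shut. Leave the other things on the table where they are.

Things in the scene. Friction and masses are not known exactly. Their poses are not given: they have to be found in the camera images.
- marker: The loose flat marker to pack: a rounded bar 110 mm long (x), 26 wide (y), 14 high (z), 30 g; white barrel, blue cap with a flat clip over the last 38 mm at +x. It lies flat on the table; origin at the centre of its underside, z up. Grip it across its 26 mm width, near the middle. In the case its cap may point either way. A shorter one lies about: not wanted.
- marker_mid (a point): The middle of the loose marker's volume, 7 mm above its origin.
- case: Fixed grey slide-lid case. Origin: centre of its underside, on the table; x points away from the arm along the lid's travel, y across. 185 mm (x) by 148 mm (y), walls 5 mm thick, 30 high, floor 5 thick; inside: x -87.5 to 87.5, y -69 to 69 mm. Two markers are fixed inside, along y, filling x 33 to 87 mm; the rest is empty. Guide channels 42 mm high run along both sides at y = +-74 mm.
- bay (a point): A point on the case's inner floor, 5 mm above the table, in the middle of the empty front part between front wall and open lid: 30 mm toward the arm from the case's origin (case x = -30 mm, y = 0).
- bridge_top (a point): Centre of the top of a plywood bridge fixed behind the case, spanning the tail of the open lid: case x 130 to 250 mm, 184 mm wide (y), top 58 mm above the table. A small cardboard tray of markers on it reaches 80 mm above the table.
- lid (a joint): How far the case's lid stands open, m: 0 fully shut at its stop, at most 0.16; starts 0.13 to 0.15. Closing moves it along the case's -x, toward the arm. It slides with about 1.2 N of friction and stays where left. The lid is a smooth white plate without handle, 185 by 144 by 5 mm, top 38 mm above the table; front edge at case x = -92.5 mm + joint value.
- lid_pad (a point): A point on the top face of the lid (38 mm above the table), on its centre line 35 mm behind its front edge, at the back edge of five fine moulded ribs: where to press. It moves with the lid.
- stub: A short capped marker, 70 by 26 by 14 mm, lying on the table; leave it. Origin at the centre of its underside.
- uncapped: A bare marker barrel without cap, 72 by 26 by 14 mm plus a 12 mm nib; leave it. Origin at the centre of its underside.
- cap: A loose blue cap, 38 by 26 by 14 mm; leave it. Origin at the centre of its underside.
- tape: A roll of packing tape lying flat, 100 mm across, 45 mm high; leave it. Origin at the centre of its underside.
- carton: A small closed carton, 70 by 120 by 40 mm; leave it. Origin at the centre of its underside.
- cup: A white cup, 76 mm across, 90 mm high; leave it. Origin at the centre of its underside.
Mind the look-alikes: they are no part of the job. What is shaped like the marker but orange or red is not meant.

How it is judged:
By the outcome, as a careful person would: the job done as asked, in the order asked, and still so for the second after the job is handed in, with the robot touching nothing.
It also fails if it takes over 51 s, if anything falls off the work surface, if the arm or the gripper's body presses on something with over 40 N, if the wrist force passes 120 N, or if a joint passes its speed limit or range.

### The arm

A 6-joint arm with a two-finger parallel gripper is mounted at the origin on the work surface. World frame = base frame: x ahead of the robot, y to its left, z up, the work surface at z = 0. Lengths are in m, angles in degrees, forces in N, time in s.
With the tool pointing down it reaches from about 0.275 to 0.975 m from the base axis. Payload 8.4 kg.
Tool frame: the origin (TCP) lies midway between the tips of the shut fingers; the grasp point (between the pads) lies 19 mm behind it (robot.grip_point_offset is the distance from the TCP to the grasp point, in m); z points along the fingers, x is the direction in which the jaws open and shut, and the axes are right-handed (so a half turn about z gives the same grasp; the last joint's range is limited). The gripper opens to 92 mm and grips with 3 to 60 N. Pads are 20 mm wide; open, the fingers measure 128 mm over their backs; the gripper's body (75 mm by 189 mm) begins 69 mm behind the grasp point.
Start: joints at [76.009, 20.225, 93.587, -0, 66.188, -0.138], TCP at [0.15, 0.607, 0.215] pointing down, gripper open.
Joint ranges: [-150.9, 150.9], [-52.94, 120.26], [3.33, 152.33], [-74.26, 254.26], [0, 154.13], [-172.89, 172.89]. Speed limits (degrees/s): [127.2, 127.2, 159.86, 180, 180, 180].

### API

Orientations are given as [roll, pitch, yaw] about the fixed x, y, z axes, in that order (R = Rz(yaw) Ry(pitch) Rx(roll)).
In Python, from bench import status, snapshot, calibration, order, find_in, masks_of, robot gives the robot as it stands.
- The arm moves only by the tool apply_moves, never from a script. Its argument "commands" is a list of rows, each a list of 3 entries, a list of its own where there are three numbers: the closure, from 0 (fully open) to 1 (shut), then the shift along the world's x, y, z in m, then the turn, a rotation vector about the world's x, y, z in rad. In form: [[hand, [tx, ty, tz], [rx, ry, rz]], ...]. A call has 1 to 12 rows; each row shifts and turns the commanded pose from where the row before left it; what a row does not reach is not made up. A row lasts 1/12 s, in which the tool goes at most 41.7 mm and 7.16 degrees, less where a joint would pass 70% of its speed; a pose out of reach is approached as far as the arm can. A call with a gripper value outside its range is refused whole. The fingers move at their own pace and stop on an object; "grip_force" is the grip in N (left out, the last holds). Time passes only in rows, so rows that do not move let the fingers close. It gives the time, the measured TCP pose, the force and the opening at its end, in the units of the state.
- status.sense(): the state, without advancing time (a new reading comes with each control period).
- snapshot(name): name is "scene" or "top" or "wrist"; returns (picture, depth): 384x512x3 uint8, red, green, blue; 384x512 float32, m along the optical axis (not along the pixel's ray), 0 where there is no reading.
- calibration(name): a dict with "camera_matrix" (3x3 intrinsics, pixels), "rvec" (rotation vector, rad) and "tvec" (3), from world to camera coordinates, as OpenCV has them. Camera axes: x right, y down, z forward; pixel columns grow to the right and rows downward; lengths in m; the calibration is good to about 2 mm. The wrist camera is an equidistant fisheye: a pixel r from the principal point sees the ray r / f radians off the axis. A picture is of the moment at which its call begins: read the wrist's pose just before it. calibration takes no time and is no camera call; for the wrist camera it gives the pose at the moment of the call.
- order.job_done(): hands the job in, once; it reports no verdict.
Trained networks look in the newest picture that a camera, given by its name, has taken for a name from the list of things; names that differ only in an ending like _2 or _b are one class to them, and where a whole thing is asked for, a point or a joint stands for the part that bears it (a point fixed in the world has none). Each returns a list of dicts, best first, with "confidence" (0 to 1); they miss things now and then, are a little off and sometimes report something else, mostly with a low value. They report only what shows in the picture. A call takes as long as a camera call. They do not tell look-alikes from the thing itself.
- find_in(target, camera): "location" ([x, y, z] in m, in world coordinates, good to about 4 mm: the middle of the surface that is visible of it).
- masks_of(target, camera): "region" (384x512 bool, what is visible of it).
The state is a dict: "time_s": time; "qpos": joint angles; "qvel": joint speeds; "tau": joint torques, N m; "ee_pos": TCP position; "eef_rot": TCP orientation; "contact_force": force on the tool from outside, world axes, zero at the start; "torque": the same for the moment, N m; "finger_gap": finger opening in m.
Only numpy, scipy, OpenCV 4.12 (cv2) and the standard library are available. Lean on these libraries where they do the work, as an engineer would, in place of code of your own. Each camera call takes 0.05 s, during which the arm holds its last target.

## Working session

There is one attempt and no reset: what is moved stays moved. The work goes in short steps, Python scripts to look and compute and a tool call to move; the robot and the scene stay as the last step left them, time stands still between calls to the robot, and variables do not carry over. Pictures are saved under pics/ and viewed, and the job is handed in when it is done.

Besides the shell and the picture viewer there is one more tool, called after "Call:" by a JSON object that holds its "method" and its "body", one argument or row to a line. apply_moves: Moves the arm, as the interface text tells. Its arguments: {"type":"object","properties":{"commands":{"type":"array"},"grip_force":{"type":"number"}},"required":["commands"]}

```bash
mkdir -p pics; ls; python3 - <<'E'
from bench import status, snapshot, calibration, order, find_in, masks_of, robot
import cv2
print(status.sense())
for n in ("scene","top"):
    p,d=snapshot(n); cv2.imwrite(f"pics/{n}0.png",cv2.resize(p[:,:,::-1],None,fx=1.5,fy=1.5))
    import numpy as np; np.savez(f"{n}0.npz",p=p,d=d)
    c=calibration(n);print(c)
    for t in (["marker","case","lid_pad","stub"] if n=="top" else []):
        print(t,[(x["location"],x["confidence"]) for x in find_in(t,n)])
E
```

```text
pics
{'time_s': 0.0, 'qpos': array([ 7.60084366e+01,  2.02622126e+01,  9.36285696e+01, -2.14485678e-03,
        6.61879049e+01, -1.38393888e-01]), 'qvel': array([ 0.03124676, -0.05816606,  0.06677163, -0.09165535,  0.02936594,
       -0.05713695]), 'tau': array([-2.28872275e-03, -5.93842542e+01, -3.34216619e+01,  6.96769869e-02,
        2.36835546e-02, -1.29721248e-04]), 'ee_pos': array([0.14954863, 0.60633636, 0.21387046]), 'eef_rot': array([1.79998229e+02, 7.86916850e-02, 7.61476966e+01]), 'contact_force': array([-0.34286472, -0.25782503,  0.7183896 ]), 'torque': array([ 0.04856342, -0.00422366, -0.05546335]), 'finger_gap': 0.09200892305678118}
{'camera_matrix': array([[425.77898336,   0.        , 245.44751287],
       [  0.        , 425.77898336, 195.46260644],
       [  0.        ,   0.        ,   1.        ]]), 'rvec': array([ 2.33748809,  0.7298529 , -0.27875645]), 'tvec': array([-0.47673717, -0.18580064,  1.39475952])}
{'camera_matrix': array([[466.22795918,   0.        , 254.14880462],
       [  0.        , 466.22795918, 199.07760995],
       [  0.        ,   0.        ,   1.        ]]), 'rvec': array([ 2.12967491, -2.12888842,  0.22848157]), 'tvec': array([0.00418853, 0.58896402, 1.27337282])}
marker [([0.4093, -0.2621, 0.0138], 0.92), ([0.5575, -0.2832, 0.0152], 0.89), ([0.5178, -0.4078, 0.0156], 0.78), ([0.7733, -0.2673, 0.0145], 0.61), ([0.65, 0.1622, 0.0372], 0.38)]
case [([0.6371, 0.1639, 0.0381], 0.66)]
lid_pad [([0.6508, 0.166, 0.0395], 0.96)]
stub [([0.4296, -0.1218, 0.0167], 0.53)]
```

View pics/top0.png

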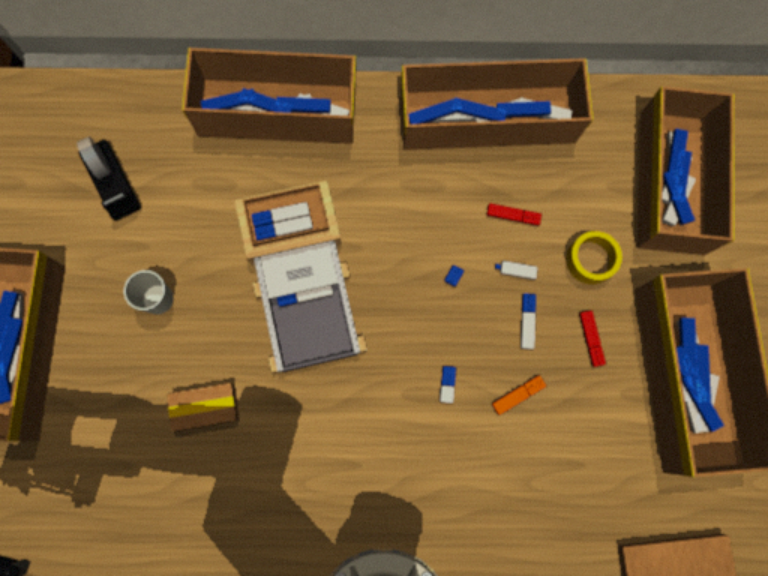

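View pics/scene0.png

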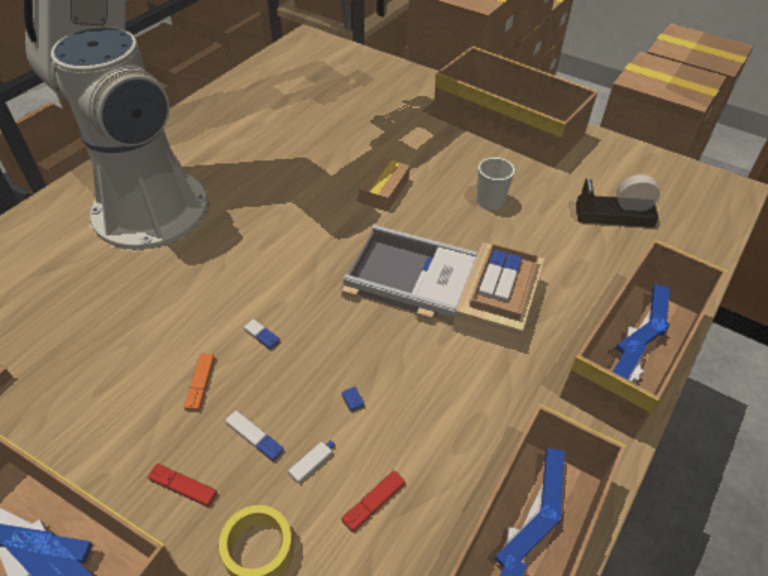

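The top view (1.5x) shows these candidates:
- White and blue bar at (528,321), about 55 px long. It is full length and capped, so it is the marker wanted.
- (448,384): the short stub.
- (518,270): uncapped barrel.
- (455,276): loose cap.
- Orange at (519,395) and red at (515,214) and (593,338): wrong colours.

Next I'll confirm it in a crop and measure.

```bash
cat > h.py <<'E'
import numpy as np, cv2
from bench import *
def pose(c):
    R=cv2.Rodrigues(np.array(c["rvec"],float))[0]; return R,np.array(c["tvec"],float).ravel()
def ray_z(c,uv,z):
    R,t=pose(c);K=np.array(c["camera_matrix"]);uv=np.atleast_2d(uv).astype(float)
    d=np.c_[(uv-[K[0,2],K[1,2]])/[K[0,0],K[1,1]],np.ones(len(uv))]@R
    o=-R.T@t
    return o+d*((z-o[2])/d[:,2])[:,None]
def cloud(c,d):
    v,u=np.mgrid[:384,:512];K=np.array(c["camera_matrix"]);R,t=pose(c)
    P=np.dstack([(u-K[0,2])/K[0,0]*d,(v-K[1,2])/K[1,1]*d,d])
    return (P-t)@R
def proj(c,X):
    return cv2.projectPoints(np.array(X,float).reshape(-1,3),np.array(c["rvec"],float),np.array(c["tvec"],float),np.array(c["camera_matrix"]),None)[0].reshape(-1,2)
E
python3 - <<'E'
from h import *
z=np.load("top0.npz");p,d=z["p"],z["d"];c=calibration("top")
C=cloud(c,d)
print("table z",np.median(C[260:300,250:300,2]))
# marker
hsv=cv2.cvtColor(p,cv2.COLOR_RGB2HSV)
blue=(hsv[...,0]>100)&(hsv[...,0]<130)&(hsv[...,1]>120)
white=(hsv[...,1]<60)&(hsv[...,2]>110)
roi=np.zeros((384,512),bool);roi[190:238,335:365]=1
m=(blue|white)&roi
v,u=np.nonzero(m);print(m.sum(),u.min(),u.max(),v.min(),v.max())
W=ray_z(c,np.c_[u,v],0.014)
print("marker rect",cv2.minAreaRect(W[:,:2].astype(np.float32)*1000), "median depth z",np.median(C[m][:,2]))
# case: print height map zones
a=cv2.resize(p[110:260,140:260,::-1],None,fx=4.5,fy=4.0*1.0,interpolation=cv2.INTER_CUBIC)
b=cv2.resize(p[120:280,280:380,::-1],None,fx=3,fy=3,interpolation=cv2.INTER_CUBIC)
a=cv2.resize(p[110:260,140:260,::-1],None,fx=4,fy=4,interpolation=cv2.INTER_CUBIC)
im=np.zeros((600,790,3),np.uint8);im[:600,:480]=a;im[:480,485:785]=b
cv2.imwrite("pics/crop1.png",im)
E
```

```text
table z -0.0006645486110460554
314 348 356 195 232
marker rect ((555.1170654296875, -284.39910888671875), (23.741167068481445, 110.38053131103516), 87.4940185546875) median depth z 0.012653446597081269
```

View pics/crop1.png

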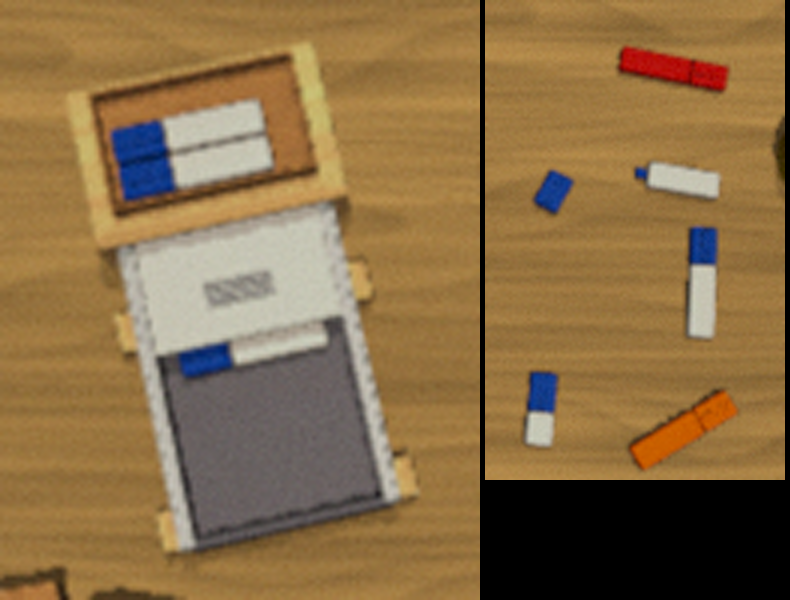

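The crop confirms it. The bar at crop (703,283), blue cap toward +x, is the only full-length white and blue marker. Its fit is 110 mm long, centred at (0.555,-0.284) with its long axis at -2.5°. The case is open with the empty front at crop (280,440), and its +x tilts left. Next I'll fit the case pose.

```bash
python3 - <<'E'
from h import *
from scipy.optimize import minimize
z=np.load("top0.npz");p,d=z["p"],z["d"];c=calibration("top");C=cloud(c,d)
reg=(C[...,0]>0.4)&(C[...,0]<0.95)&(C[...,1]>0.02)&(C[...,1]<0.33)
for lo,hi in((0.0025,0.008),(0.034,0.0405),(0.0405,0.046),(0.052,0.066)):
    m=(reg&(C[...,2]>lo)&(C[...,2]<hi)).astype(np.uint8)
    n,l,s,_=cv2.connectedComponentsWithStats(m)
    for k in range(1,n):
        if s[k,4]>60: print(lo,s[k],cv2.minAreaRect((C[l==k][:,:2]*1000).astype(np.float32)))
m=reg&(C[...,2]>0.02)&(C[...,2]<0.048)
import sys
# model projection: initial pose, click-based
crop=lambda x,y:(140+(x-1.5)/4,110+(y-1.5)/4)
cl=[crop(190,551),crop(402,500)]
print("front bottom/top corners z30",ray_z(c,cl,0.030),"z42",ray_z(c,cl,0.042))
print("lid front edge z38",ray_z(c,[crop(158,355),crop(342,318)],0.038))
print("in floor front corners",ray_z(c,[crop(197,538),crop(382,495)],0.030))
print("bridge front top corners z58",ray_z(c,[crop(103,248),crop(348,198)],0.058))
E
```

```text
0.0025 [ 180  189   56   56 1299] ((546.5297241210938, 140.12576293945312), (140.05990600585938, 138.29776000976562), 13.179858207702637)
0.034 [ 171  161   60   44 1127] ((641.9922485351562, 162.1324462890625), (104.4676742553711, 159.8535614013672), 12.351006507873535)
0.034 [138 256  18  11 109] ((414.7474060058594, 306.2420349121094), (28.0335750579834, 47.43526077270508), 0.022122923284769058)
0.0405 [223 183  13  40  90] ((583.5236206054688, 72.06605529785156), (118.73937225341797, 13.673065185546875), 15.342198371887207)
0.0405 [177 201  12  47 104] ((519.4779663085938, 209.74993896484375), (134.28128051757812, 10.096338272094727), 12.9425687789917)
0.052 [170  83  65   7 132] ((931.3829956054688, 159.86541748046875), (191.54757690429688, 5.867770671844482), 87.43865203857422)
0.052 [ 157  121   70   52 1445] ((745.1337280273438, 186.40457153320312), (121.98094940185547, 183.8867645263672), 13.486393928527832)
front bottom/top corners z30 [[0.45371421 0.19487047 0.03      ]
 [0.49026726 0.0442353  0.03      ]] z42 [[0.4526332  0.19340281 0.042     ]
 [0.48885703 0.04412436 0.042     ]]
lid front edge z38 [[0.59421985 0.22057068 0.038     ]
 [0.62191602 0.08824063 0.038     ]]
in floor front corners [[0.46296645 0.19013572 0.03      ]
 [0.49385595 0.05858801 0.03      ]]
bridge front top corners z58 [[0.66850858 0.25937988 0.058     ]
 [0.70647518 0.08396564 0.058     ]]
```

```bash
cat >> h.py <<'E'
def cw(P,pose):
    x,y,a=pose;a=np.radians(a);P=np.atleast_2d(np.array(P,float))
    return np.c_[x+np.cos(a)*P[:,0]-np.sin(a)*P[:,1],y+np.sin(a)*P[:,0]+np.cos(a)*P[:,1],P[:,2]]
E
python3 - <<'E'
from h import *
ps=(0.561,0.142,13.4)
def box(x0,x1,y0,y1,z): return [(x0,y0,z),(x1,y0,z),(x1,y1,z),(x0,y1,z)]
ims=[]
for n,(r0,r1,c0,c1),f in(("top",(110,260,140,260),4),("scene",(140,240,215,375),3)):
    p=np.load(n+"0.npz")["p"];c=calibration(n)
    im=cv2.resize(p[r0:r1,c0:c1,::-1],None,fx=f,fy=f,interpolation=cv2.INTER_CUBIC)
    for b,col in((box(-.0925,.0925,-.069,.069,.03),(0,255,0)),(box(-.0875,.0875,-.069,.069,.005),(255,255,0)),(box(-.0925,.0925,-.074,.074,.042),(0,0,255)),(box(.13,.25,-.092,.092,.058),(255,0,255)),(box(.0485,.13,-.072,.072,.038),(0,128,255))):
        uv=(proj(c,cw(b,ps))-[c0,r0]+.5)*f
        cv2.polylines(im,[uv.round().astype(np.int32)],True,col,1)
    ims.append(im)
    cv2.imwrite(f"pics/ov_{n}.png",im)
E
```

```text
(no output)
```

View pics/ov_top.png

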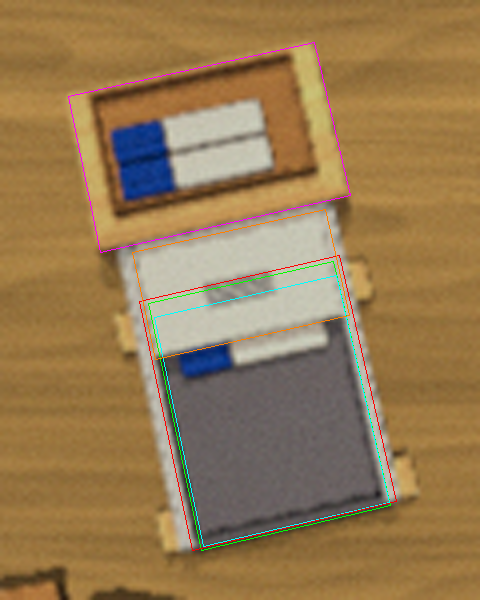

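View pics/ov_scene.png

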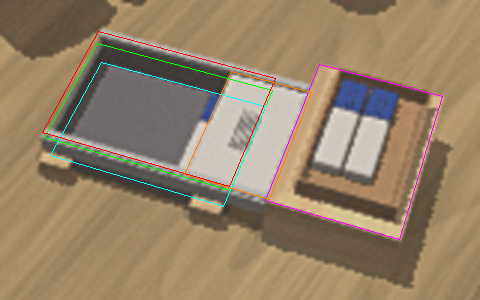

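The overlay agrees to about 2 mm in both views: case at about (0.561,0.143), yaw 13.4°, lid open about 0.141. Now I'll move above the marker.

Call:
{"method": "apply_moves", "body": {
  "commands": [
    [0,[0.0135,-0.0297,0],[0,0,0.0066]],
    [0,[0.0135,-0.0297,0],[0,0,0.0066]],
    [0,[0.0135,-0.0297,0],[0,0,0.0066]],
    [0,[0.0135,-0.0297,0],[0,0,0.0066]],
    [0,[0.0135,-0.0297,0],[0,0,0.0066]],
    [0,[0.0135,-0.0297,0],[0,0,0.0066]],
    [0,[0.0135,-0.0297,0],[0,0,0.0066]],
    [0,[0.0135,-0.0297,0],[0,0,0.0066]],
    [0,[0.0135,-0.0297,0],[0,0,0.0066]],
    [0,[0.0135,-0.0297,0],[0,0,0.0066]],
    [0,[0.0135,-0.0297,0],[0,0,0.0066]],
    [0,[0.0135,-0.0297,0],[0,0,0.0066]]
  ]
}}

```text
time_s: 1.3
ee_pos: [0.3119, 0.249, 0.2148]
eef_rot: [180.0, -0.0, 80.7]
contact_force: [0.2, 0.0, -0.6]
finger_gap: 0.0921
```

Call:
{"method": "apply_moves", "body": {
  "commands": [
    [0,[0.0135,-0.0297,0],[0,0,0.0066]],
    [0,[0.0135,-0.0297,0],[0,0,0.0066]],
    [0,[0.0135,-0.0297,0],[0,0,0.0066]],
    [0,[0.0135,-0.0297,0],[0,0,0.0066]],
    [0,[0.0135,-0.0297,0],[0,0,0.0066]],
    [0,[0.0135,-0.0297,0],[0,0,0.0066]],
    [0,[0.0135,-0.0297,0],[0,0,0.0066]],
    [0,[0.0135,-0.0297,0],[0,0,0.0066]],
    [0,[0.0135,-0.0297,0],[0,0,0.0066]],
    [0,[0.0135,-0.0297,0],[0,0,0.0066]],
    [0,[0.0135,-0.0297,0],[0,0,0.0066]],
    [0,[0.0135,-0.0297,0],[0,0,0.0066]]
  ]
}}

```text
time_s: 2.3
ee_pos: [0.4741, -0.1077, 0.2147]
eef_rot: [180.0, -0.0, 85.2]
contact_force: [0.3, 0.3, -0.2]
finger_gap: 0.0919
```

Call:
{"method": "apply_moves", "body": {
  "commands": [
    [0.3,[0.0135,-0.0294,0],[0,0,0.0066]],
    [0.3,[0.0135,-0.0294,0],[0,0,0.0066]],
    [0.3,[0.0135,-0.0294,-0.02],[0,0,0.0066]],
    [0.3,[0.0135,-0.0294,-0.02],[0,0,0.0066]],
    [0.3,[0.0135,-0.0294,-0.02],[0,0,0.0066]],
    [0.3,[0.0135,-0.0294,-0.02],[0,0,0.0066]],
    [0.3,[0,0,0],[0,0,0]]
  ]
}}

```text
time_s: 2.88
ee_pos: [0.5548, -0.2862, 0.1302]
eef_rot: [-179.8, -0.0, 87.4]
contact_force: [-0.1, -0.3, -0.3]
finger_gap: 0.0639
```

```bash
python3 - <<'E'
from h import *
s=status.sense();c=calibration("wrist");print(s["ee_pos"],s["eef_rot"],c)
p,d=snapshot("wrist")
cv2.imwrite("pics/w1.png",cv2.resize(p[...,::-1],None,fx=1.5,fy=1.5))
R,t=pose(c);K=np.array(c["camera_matrix"]);cam=-R.T@t
m=masks_of("marker","wrist");print([(x["confidence"],x["region"].sum()) for x in m])
def fz(uv,z):
    q=(uv-[K[0,2],K[1,2]])/K[0,0];r=np.linalg.norm(q,axis=1);
    dd=np.c_[q/np.maximum(r,1e-9)[:,None]*np.sin(r)[:,None],np.cos(r)]@R
    return cam+dd*((z-cam[2])/dd[:,2])[:,None]
for x in m:
    v,u=np.nonzero(x["region"]);W=fz(np.c_[u,v].astype(float),0.014)
    print(x["confidence"],cv2.minAreaRect((W[:,:2]*1000).astype(np.float32)))
np.savez("w1.npz",p=p,d=d)
E
```

```text
[ 0.55476364 -0.28615577  0.13024828] [-1.79832809e+02 -1.30708235e-02  8.73996236e+01] {'camera_matrix': array([[297.31863964,   0.        , 254.83808056],
       [  0.        , 297.31863964, 187.81923523],
       [  0.        ,   0.        ,   1.        ]]), 'rvec': array([-2.1159519 , -2.02323609, -0.28321114]), 'tvec': array([ 0.26167655, -0.55341536,  0.15461025])}
[(0.97, np.int64(2949)), (0.87, np.int64(2667)), (0.81, np.int64(2583)), (0.68, np.int64(1490))]
0.97 ((413.119140625, -263.5202941894531), (27.628192901611328, 108.82459259033203), 30.34135627746582)
0.87 ((555.0314331054688, -288.14306640625), (26.72812271118164, 108.10267639160156), 85.6844711303711)
0.81 ((521.671630859375, -410.18499755859375), (109.47329711914062, 30.518112182617188), 11.018945693969727)
0.68 ((768.5816650390625, -266.72247314453125), (111.58223724365234, 36.95502853393555), 80.25662231445312)
```

View pics/w1.png

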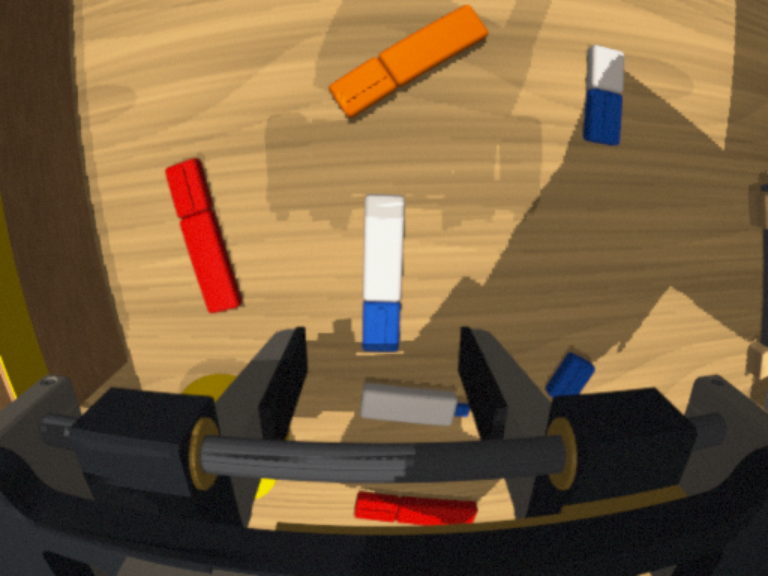

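The wrist view shows the white/blue marker centred between the jaws, at (383,270), with other things clear. Three measurements agree on about (0.555,-0.286). Descending.

Call:
{"method": "apply_moves", "body": {
  "commands": [
    [0.3,[0,0,-0.03],[0,0,-0.006]],
    [0.3,[0,0,-0.03],[0,0,-0.006]],
    [0.3,[0,0,-0.03],[0,0,0]],
    [0.3,[0,0,-0.02],[0,0,0]],
    [0.3,[0,0,-0.012],[0,0,0]],
    [0.3,[0,0,-0.004],[0,0,0]],
    [0.3,[0,0,0],[0,0,0]]
  ]
}}

```text
time_s: 3.57
ee_pos: [0.5547, -0.2818, 0.0089]
eef_rot: [-180.0, -0.0, 86.8]
contact_force: [-0.5, -0.1, -0.3]
finger_gap: 0.0642
```

Call:
{"method": "apply_moves", "body": {
  "commands": [
    [0.6,[0,0,0],[0,0,0]],
    [0.9,[0,0,0],[0,0,0]],
    [1,[0,0,0],[0,0,0]],
    [1,[0,0,0],[0,0,0]],
    [1,[0,0,0],[0,0,0]],
    [1,[0,0,0],[0,0,0]]
  ],
  "grip_force": 15
}}

```text
time_s: 4.07
ee_pos: [0.5549, -0.2826, 0.009]
eef_rot: [180.0, 0.0, 86.8]
contact_force: [0.0, -0.5, -0.3]
finger_gap: 0.0264
```

Gripped, but only the tips hold (TCP at 9 mm), so I'll reopen, go 6 mm lower and regrip.

Call:
{"method": "apply_moves", "body": {
  "commands": [
    [0.6,[0,0,0],[0,0,0]],
    [0.6,[0,0,0],[0,0,0]],
    [0.6,[0,0,-0.003],[0,0,0]],
    [0.6,[0,0,-0.003],[0,0,0]],
    [0.6,[0,0,0],[0,0,0]],
    [0.8,[0,0,0],[0,0,0]],
    [1,[0,0,0],[0,0,0]],
    [1,[0,0,0],[0,0,0]],
    [1,[0,0,0],[0,0,0]],
    [1,[0,0,0],[0,0,0]]
  ],
  "grip_force": 15
}}

```text
time_s: 4.9
ee_pos: [0.5547, -0.2824, 0.0026]
eef_rot: [180.0, 0.0, 86.8]
contact_force: [0.8, -0.1, -0.0]
finger_gap: 0.0258
```

Call:
{"method": "apply_moves", "body": {
  "commands": [
    [1,[0,0,0.015],[0,0,0]],
    [1,[0,0,0.025],[0,0,0]],
    [1,[0,0,0.035],[0,0,0]],
    [1,[0,0,0.035],[0,0,0]],
    [1,[0,0,0],[0,0,0]],
    [1,[0,0,0],[0,0,0]]
  ]
}}

```text
time_s: 5.4
ee_pos: [0.5561, -0.2831, 0.1149]
eef_rot: [179.8, 0.1, 86.8]
contact_force: [0.3, 0.1, -1.2]
finger_gap: 0.0258
```

```bash
python3 - <<'E'
from h import *
s=status.sense();print(s["ee_pos"],s["eef_rot"],s["finger_gap"])
p,d=snapshot("wrist");cv2.imwrite("pics/w2.png",p[...,::-1])
E
```

```text
[ 0.55608504 -0.2831091   0.11490255] [1.79761379e+02 1.06082626e-01 8.68009184e+01] 0.02583317023134625
```

View pics/w2.png

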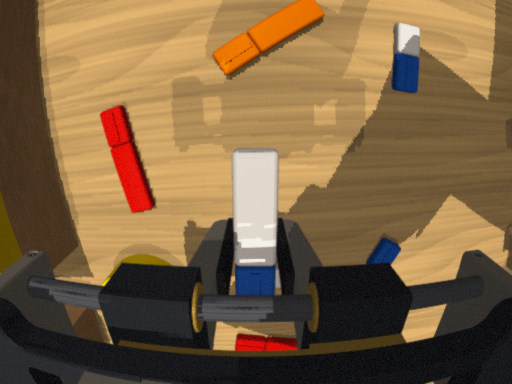

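The marker is held square and flat in the jaws (pixel (256,220)) with its neighbours undisturbed. Carrying it to above the bay and turning it parallel to case y.

Call:
{"method": "apply_moves", "body": {
  "commands": [
    [1,[-0.0016,0.0299,0],[0,0,-0.0915]],
    [1,[-0.0016,0.0299,0],[0,0,-0.0915]],
    [1,[-0.0016,0.0299,0],[0,0,-0.0915]],
    [1,[-0.0016,0.0299,0],[0,0,-0.0915]],
    [1,[-0.0016,0.0299,0],[0,0,-0.0915]],
    [1,[-0.0016,0.0299,0],[0,0,-0.0915]],
    [1,[-0.0016,0.0299,0],[0,0,-0.0915]],
    [1,[-0.0016,0.0299,0],[0,0,-0.0915]],
    [1,[-0.0016,0.0299,0],[0,0,-0.0915]],
    [1,[-0.0016,0.0299,0],[0,0,-0.0915]],
    [1,[-0.0016,0.0299,0],[0,0,-0.0915]],
    [1,[-0.0016,0.0299,0],[0,0,-0.0915]]
  ]
}}

```text
time_s: 6.45
ee_pos: [0.5338, 0.0777, 0.1108]
eef_rot: [-180.0, 0.2, 23.6]
contact_force: [0.5, 0.1, -0.5]
finger_gap: 0.0256
```

Call:
{"method": "apply_moves", "body": {
  "commands": [
    [1,[-0.0016,0.0299,0],[0,0,-0.0915]],
    [1,[-0.0016,0.0299,0],[0,0,-0.0915]],
    [1,[0,0,0],[0,0,0]],
    [1,[0,0,0],[0,0,0]]
  ]
}}

```text
time_s: 6.78
ee_pos: [0.5309, 0.1372, 0.1109]
eef_rot: [180.0, 0.2, 13.6]
contact_force: [-1.4, -0.3, -1.5]
finger_gap: 0.0261
```

```bash
python3 - <<'E'
from h import *
s=status.sense();print(s["ee_pos"],s["eef_rot"],s["finger_gap"],s["contact_force"])
p,d=snapshot("wrist");cv2.imwrite("pics/w3.png",p[...,::-1])
E
```

```text
[0.53093042 0.13715747 0.11094508] [1.79994707e+02 1.63107496e-01 1.36124627e+01] 0.026085627057676777 [-1.3671156  -0.34997551 -1.46960179]
```

View pics/w3.png

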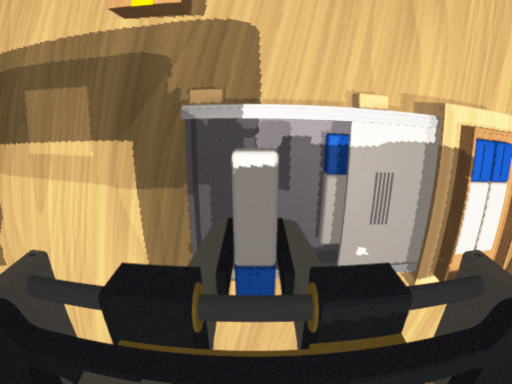

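The wrist view shows the marker parallel to the fixed ones, centred over the empty bay, with the far end inside the wall. Lowering it to just above the floor.

Call:
{"method": "apply_moves", "body": {
  "commands": [
    [1,[0.0,0,-0.025],[0,0,0]],
    [1,[0,0,-0.025],[0,0,0]],
    [1,[0,0,-0.022],[0,0,0]],
    [1,[0,0,-0.015],[0,0,0]],
    [1,[0,0,-0.011],[0,0,0]],
    [1,[0,0,0],[0,0,0]],
    [1,[0,0,0],[0,0,0]]
  ]
}}

```text
time_s: 7.42
ee_pos: [0.5319, 0.1354, 0.0141]
eef_rot: [180.0, 0.1, 13.4]
contact_force: [-0.5, 0.1, 0.9]
finger_gap: 0.0258
```

Call:
{"method": "apply_moves", "body": {
  "commands": [
    [1,[0,0,-0.003],[0,0,0]],
    [1,[0,0,-0.002],[0,0,0]],
    [1,[0,0,0],[0,0,0]],
    [1,[0,0,0],[0,0,0]]
  ]
}}

```text
time_s: 7.75
ee_pos: [0.5326, 0.1363, 0.0101]
eef_rot: [-180.0, -0.0, 13.4]
contact_force: [0.1, -0.3, -0.3]
finger_gap: 0.0258
```

Call:
{"method": "apply_moves", "body": {
  "commands": [
    [1,[0,0,-0.001],[0,0,0]],
    [1,[0,0,-0.001],[0,0,0]],
    [1,[0,0,0],[0,0,0]],
    [1,[0,0,0],[0,0,0]]
  ]
}}

```text
time_s: 8.08
ee_pos: [0.5322, 0.1362, 0.0076]
eef_rot: [-180.0, 0.0, 13.4]
contact_force: [-0.6, 0.6, -0.1]
finger_gap: 0.0258
```

Release with a partial opening (about 45 mm), then lift.

Call:
{"method": "apply_moves", "body": {
  "commands": [
    [0.85,[0,0,0],[0,0,0]],
    [0.65,[0,0,0],[0,0,0]],
    [0.52,[0,0,0],[0,0,0]],
    [0.52,[0,0,0],[0,0,0]],
    [0.52,[0,0,0.02],[0,0,0]],
    [0.52,[0,0,0.03],[0,0,0]],
    [0.52,[0,0,0.04],[0,0,0]],
    [0.52,[0,0,0.04],[0,0,0]],
    [0.8,[0,0,0],[0,0,0]],
    [1,[0,0,0],[0,0,0]]
  ]
}}

```text
time_s: 8.92
ee_pos: [0.534, 0.1367, 0.1401]
eef_rot: [-180.0, -0.3, 13.4]
contact_force: [0.6, 0.5, -0.0]
finger_gap: 0.033
```

```bash
python3 - <<'E'
from h import *
s=status.sense();print(s["ee_pos"],s["eef_rot"],s["finger_gap"],s["contact_force"])
c=calibration("wrist")
p,d=snapshot("wrist");cv2.imwrite("pics/w4.png",cv2.resize(p[...,::-1],None,fx=1.5,fy=1.5))
print("lid_pad",[(x["location"],x["confidence"]) for x in find_in("lid_pad","wrist")])
p,d=snapshot("top");cv2.imwrite("pics/t4.png",cv2.resize(p[110:260,140:260,::-1],None,fx=4,fy=4,interpolation=cv2.INTER_CUBIC))
# lid point via fisheye: ribs
R,t=pose(c);K=np.array(c["camera_matrix"]);np.savez("w4c.npz",R=R,t=t,K=K)
E
```

```text
[0.53401237 0.1366563  0.14009452] [-179.9954076    -0.30285775   13.40514766] 0.03295981688940614 [ 0.55092732  0.46788433 -0.02699652]
lid_pad [([0.6481, 0.1684, 0.0389], 0.82)]
```

View pics/w4.png

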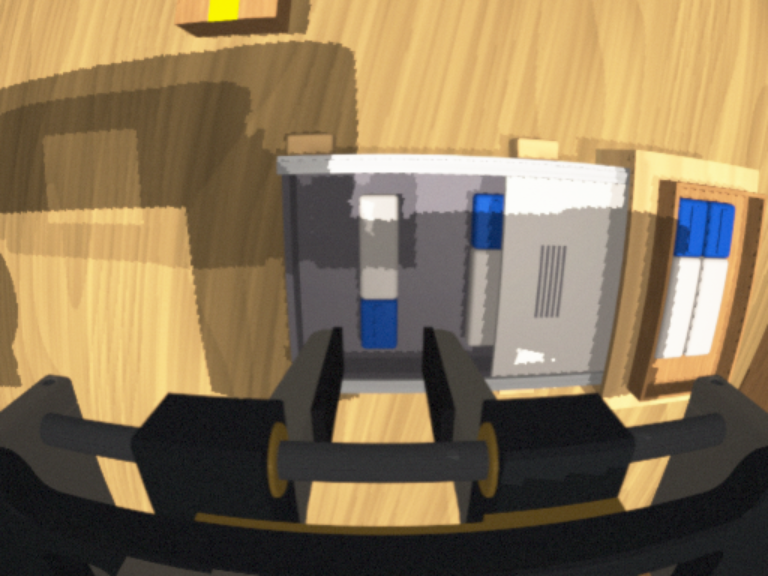

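View pics/t4.png

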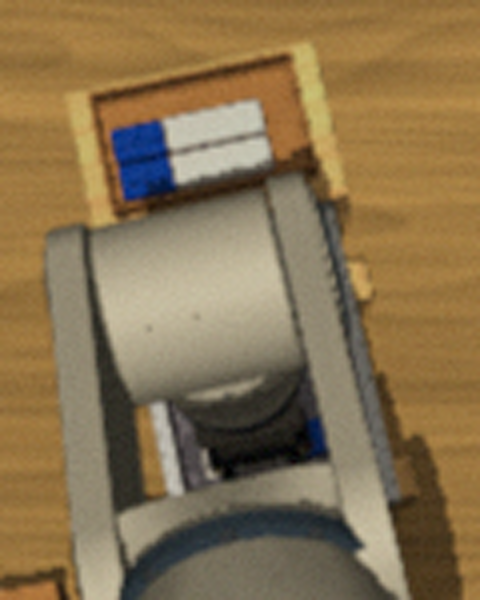

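The marker lies flat in the bay at (379,270), parallel to the fixed ones at (488,270) and released. The lid ribs show at (540–564, 245–317). Measuring where to press.

```bash
python3 - <<'E'
from h import *
z=np.load("w4c.npz");R,t,K=z["R"],z["t"],z["K"];cam=-R.T@t
def fz(uv,zz):
    q=(uv-[K[0,2],K[1,2]])/K[0,0];r=np.linalg.norm(q,axis=1)
    dd=np.c_[q/r[:,None]*np.sin(r)[:,None],np.cos(r)]@R
    return cam+dd*((zz-cam[2])/dd[:,2])[:,None]
a=np.radians(13.4)
for n,u,v in(("rib back top",566,246),("rib back bot",562,317),("rib front top",543,246),("rib front bot",536,317),("lid edge up",505,180),("lid edge dn",494,372),("lid edge mid",500,280)):
    P=fz(np.array([[u,v]])/1.5,0.038)[0];q=P[:2]-[.561,.143]
    print(n,P.round(4),"case",(q[0]*np.cos(a)+q[1]*np.sin(a)).round(4),(-q[0]*np.sin(a)+q[1]*np.cos(a)).round(4))
P=fz(np.array([[360,197],[398,197],[398,347],[362,347.]])/1.5,0.019)
for p in P:
    q=p[:2]-[.561,.143];print("mk case",(q[0]*np.cos(a)+q[1]*np.sin(a)).round(4),(-q[0]*np.sin(a)+q[1]*np.cos(a)).round(4))
print("pad x=.0835 world",cw([[.0835,0,.038]],(.561,.143,13.4)))
E
```

```text
rib back top [0.6474 0.1878 0.038 ] case 0.0945 0.0236
rib back bot [0.6619 0.14   0.038 ] case 0.0975 -0.0263
rib front top [0.6313 0.1836 0.038 ] case 0.0778 0.0232
rib front bot [0.6427 0.1358 0.038 ] case 0.0778 -0.0259
lid edge up [0.5941 0.2176 0.038 ] case 0.0494 0.0649
lid edge dn [0.6267 0.09   0.038 ] case 0.0516 -0.0668
lid edge mid [0.6093 0.1548 0.038 ] case 0.0498 0.0002
mk case -0.0413 0.0511
mk case -0.0165 0.0511
mk case -0.0154 -0.055
mk case -0.0411 -0.0549
pad x=.0835 world [[0.64222679 0.16235095 0.038     ]]
```

The marker sits at case x -41 to -16 mm, y -55 to +51 mm, so it is well inside. The ribs measure 28–45 mm behind the lid's front edge. I'll press about 38 mm behind it, on the ribs.

Call:
{"method": "apply_moves", "body": {
  "commands": [
    [1,[0.0285,0.0068,0],[0,0,0]],
    [1,[0.0285,0.0068,0],[0,0,0]],
    [1,[0.0285,0.0068,-0.01],[0,0,0]],
    [1,[0.0285,0.0068,-0.02],[0,0,0]],
    [1,[0,0,-0.03],[0,0,0]],
    [1,[0,0,-0.015],[0,0,0]],
    [1,[0,0,0],[0,0,0]],
    [1,[0,0,0],[0,0,0]]
  ]
}}

```text
time_s: 9.73
ee_pos: [0.6445, 0.163, 0.0601]
eef_rot: [180.0, 0.3, 13.4]
contact_force: [0.1, -0.4, 0.1]
finger_gap: 0.0005
```

Call:
{"method": "apply_moves", "body": {
  "commands": [
    [1,[0,0,-0.01],[0,0,0]],
    [1,[0,0,-0.006],[0,0,0]],
    [1,[0,0,-0.003],[0,0,0]],
    [1,[0,0,-0.002],[0,0,0]],
    [1,[0,0,0],[0,0,0]],
    [1,[0,0,0],[0,0,0]]
  ]
}}

```text
time_s: 10.23
ee_pos: [0.6464, 0.1635, 0.042]
eef_rot: [-180.0, -0.0, 13.4]
contact_force: [-1.1, -0.5, 0.6]
finger_gap: 0.0004
```

Call:
{"method": "apply_moves", "body": {
  "commands": [
    [1,[0,0,-0.001],[0,0,0]],
    [1,[0,0,-0.001],[0,0,0]],
    [1,[0,0,-0.001],[0,0,0]],
    [1,[0,0,0],[0,0,0]],
    [1,[0,0,0],[0,0,0]]
  ]
}}

```text
time_s: 10.65
ee_pos: [0.6463, 0.1634, 0.0386]
eef_rot: [180.0, 0.0, 13.4]
contact_force: [0.3, 0.6, -0.2]
finger_gap: 0.0003
```

Call:
{"method": "apply_moves", "body": {
  "commands": [
    [1,[0,0,-0.001],[0,0,0]],
    [1,[0,0,0],[0,0,0]],
    [1,[0,0,0],[0,0,0]]
  ]
}}

```text
time_s: 10.9
ee_pos: [0.647, 0.1636, 0.0384]
eef_rot: [-180.0, -0.1, 13.4]
contact_force: [-1.0, -0.3, 4.5]
finger_gap: 0.0004
```

Call:
{"method": "apply_moves", "body": {
  "commands": [
    [1,[0,0,-0.0005],[0,0,0]],
    [1,[0,0,0],[0,0,0]],
    [1,[0,0,0],[0,0,0]]
  ]
}}

```text
time_s: 11.15
ee_pos: [0.6473, 0.1637, 0.0384]
eef_rot: [-180.0, -0.1, 13.4]
contact_force: [0.2, -0.3, 8.3]
finger_gap: 0.0005
```

There is about 8 N of contact. Starting the draw along case -x.

Call:
{"method": "apply_moves", "body": {
  "commands": [
    [1,[-0.0039,-0.0009,0],[0,0,0]],
    [1,[-0.0058,-0.0014,0],[0,0,0]],
    [1,[-0.0058,-0.0014,0],[0,0,0]],
    [1,[-0.0058,-0.0014,0],[0,0,0]],
    [1,[-0.0058,-0.0014,0],[0,0,0]],
    [1,[-0.0039,-0.0009,0],[0,0,0]],
    [1,[0,0,0],[0,0,0]]
  ]
}}

```text
time_s: 11.73
ee_pos: [0.6158, 0.1562, 0.0384]
eef_rot: [-180.0, -0.1, 13.4]
contact_force: [-0.5, 0.5, 7.8]
finger_gap: 0.0004
```

```bash
python3 - <<'E'
from h import *
s=status.sense();print(s["ee_pos"],s["contact_force"])
p,d=snapshot("wrist");cv2.imwrite("pics/w5.png",p[...,::-1])
E
```

```text
[0.61583961 0.15623575 0.03836056] [-0.52301017  0.48525431  7.81833292]
```

View pics/w5.png

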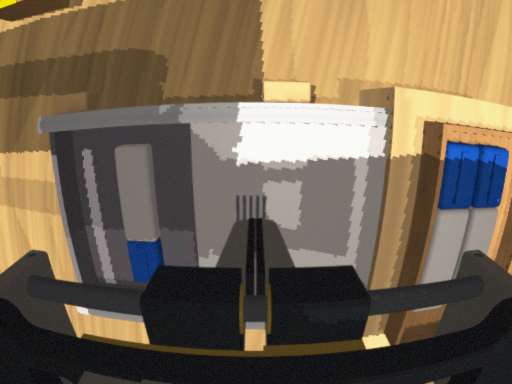

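The lid follows: the fixed markers are now covered and the tips are still at the ribs (255,205). Continuing.

Call:
{"method": "apply_moves", "body": {
  "commands": [
    [1,[-0.0044,-0.001,0],[0,0,0]],
    [1,[-0.0073,-0.0017,0],[0,0,0]],
    [1,[-0.0078,-0.0019,0],[0,0,0]],
    [1,[-0.0078,-0.0019,0],[0,0,0]],
    [1,[-0.0078,-0.0019,0],[0,0,0]],
    [1,[-0.0078,-0.0019,0],[0,0,0]],
    [1,[-0.0078,-0.0019,0],[0,0,0]],
    [1,[-0.0078,-0.0019,0],[0,0,0]],
    [1,[-0.0078,-0.0019,0],[0,0,0]],
    [1,[-0.0073,-0.0017,0],[0,0,0]],
    [1,[-0.0049,-0.0011,0],[0,0,0]],
    [1,[0,0,0],[0,0,0]]
  ]
}}

```text
time_s: 12.78
ee_pos: [0.5371, 0.1376, 0.0383]
eef_rot: [-180.0, -0.1, 13.4]
contact_force: [-0.9, 1.6, 9.5]
finger_gap: 0.0001
```

```bash
python3 - <<'E'
from h import *
s=status.sense();print(s["ee_pos"],s["contact_force"])
p,d=snapshot("wrist");cv2.imwrite("pics/w6.png",p[...,::-1])
E
```

```text
[0.53711431 0.13761281 0.03831146] [-0.8677157   1.6419273   9.48101809]
```

View pics/w6.png

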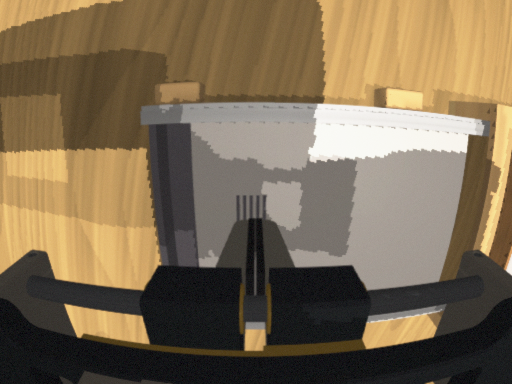

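The lid has moved about 113 mm and about 28 mm is left. I'll continue slowly to the stop and watch the force.

Call:
{"method": "apply_moves", "body": {
  "commands": [
    [1,[-0.0039,-0.0009,0],[0,0,0]],
    [1,[-0.0049,-0.0012,0],[0,0,0]],
    [1,[-0.0049,-0.0012,0],[0,0,0]],
    [1,[-0.0039,-0.0009,0],[0,0,0]],
    [1,[-0.0029,-0.0007,0],[0,0,0]],
    [1,[-0.0019,-0.0005,0],[0,0,0]],
    [1,[0,0,0],[0,0,0]]
  ]
}}

```text
time_s: 13.42
ee_pos: [0.5154, 0.1325, 0.0383]
eef_rot: [-180.0, -0.2, 13.4]
contact_force: [-1.6, 2.3, 10.6]
finger_gap: 0.0005
```

Call:
{"method": "apply_moves", "body": {
  "commands": [
    [1,[-0.0019,-0.0005,0],[0,0,0]],
    [1,[-0.0019,-0.0005,0],[0,0,0]],
    [1,[0,0,0],[0,0,0]]
  ]
}}

```text
time_s: 13.67
ee_pos: [0.5118, 0.1316, 0.0383]
eef_rot: [-180.0, -0.2, 13.4]
contact_force: [-1.2, 2.8, 10.1]
finger_gap: 0.0002
```

Call:
{"method": "apply_moves", "body": {
  "commands": [
    [1,[-0.0019,-0.0005,0],[0,0,0]],
    [1,[0,0,0],[0,0,0]]
  ]
}}

```text
time_s: 13.83
ee_pos: [0.51, 0.1312, 0.0383]
eef_rot: [-180.0, -0.2, 13.4]
contact_force: [-1.5, 3.3, 10.2]
finger_gap: 0.0005
```

```bash
python3 - <<'E'
from h import *
s=status.sense();print(s["ee_pos"],s["contact_force"])
p,d=snapshot("wrist");cv2.imwrite("pics/w7.png",p[...,::-1])
E
```

```text
[0.50998081 0.13116476 0.038297  ] [-1.49535485  3.29345004 10.15352463]
```

View pics/w7.png

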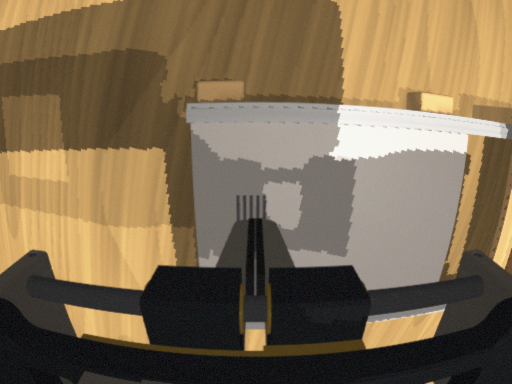

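Call:
{"method": "apply_moves", "body": {
  "commands": [
    [1,[-0.0015,-0.0003,0],[0,0,0]],
    [1,[0,0,0],[0,0,0]]
  ]
}}

```text
time_s: 14.05
ee_pos: [0.5086, 0.1308, 0.0383]
eef_rot: [-180.0, -0.2, 13.4]
contact_force: [0.7, 2.7, 9.1]
finger_gap: 0.0003
```

Call:
{"method": "apply_moves", "body": {
  "commands": [
    [1,[-0.0015,-0.0003,0],[0,0,0]],
    [1,[0,0,0],[0,0,0]]
  ]
}}

```text
time_s: 14.22
ee_pos: [0.5078, 0.1305, 0.0383]
eef_rot: [-180.0, -0.3, 13.4]
contact_force: [1.8, 2.5, 7.1]
finger_gap: 0.001
```

Call:
{"method": "apply_moves", "body": {
  "commands": [
    [1,[-0.0015,-0.0003,0],[0,0,0]],
    [1,[0,0,0],[0,0,0]]
  ]
}}

```text
time_s: 14.38
ee_pos: [0.5066, 0.1301, 0.0383]
eef_rot: [-180.0, -0.3, 13.4]
contact_force: [3.8, 1.7, 5.8]
finger_gap: 0.0005
```

The pull force is rising, so this is likely the stop. I'll press a little harder and pull a few mm more to be sure.

Call:
{"method": "apply_moves", "body": {
  "commands": [
    [1,[0,0,-0.0006],[0,0,0]],
    [1,[-0.0015,-0.0003,0],[0,0,0]],
    [1,[-0.0015,-0.0004,0],[0,0,0]],
    [1,[0,0,0],[0,0,0]]
  ]
}}

```text
time_s: 14.72
ee_pos: [0.5048, 0.1297, 0.0383]
eef_rot: [-180.0, -0.4, 13.4]
contact_force: [5.7, 1.0, 9.1]
finger_gap: 0.0008
```

```bash
python3 - <<'E'
from h import *
s=status.sense();print(s["ee_pos"],s["contact_force"])
p,d=snapshot("wrist");cv2.imwrite("pics/w8.png",p[...,::-1])
E
```

```text
[0.5048453  0.1296809  0.03829235] [5.71841478 1.01076285 9.09125781]
```

View pics/w8.png

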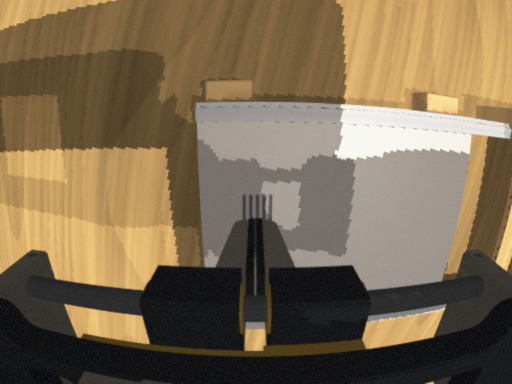

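The ribs now shift right relative to the fingertips, so the tips are slipping and the lid is against its stop. Lift straight off, retreat clear and check.

Call:
{"method": "apply_moves", "body": {
  "commands": [
    [1,[0.002,0.0005,0.002],[0,0,0]],
    [1,[0,0,0.01],[0,0,0]],
    [1,[0,0,0.03],[0,0,0]],
    [1,[0,0,0.04],[0,0,0]],
    [1,[0,0,0.04],[0,0,0]],
    [1,[-0.005,0.035,0.02],[0,0,0]],
    [1,[-0.005,0.035,0],[0,0,0]],
    [1,[-0.01,0.035,0],[0,0,0]],
    [1,[-0.01,0.035,0],[0,0,0]],
    [1,[-0.01,0.035,0],[0,0,0]],
    [1,[-0.01,0.035,0],[0,0,0]],
    [1,[0,0,0],[0,0,0]]
  ]
}}

```text
time_s: 15.77
ee_pos: [0.4513, 0.344, 0.179]
eef_rot: [-179.9, -0.0, 13.6]
contact_force: [0.3, 0.6, 0.2]
finger_gap: 0.0003
```

```bash
python3 - <<'E'
from h import *
s=status.sense();print(s["ee_pos"],s["contact_force"])
p,d=snapshot("top");cv2.imwrite("pics/t9.png",cv2.resize(p[...,::-1],None,fx=1.5,fy=1.5))
q,_=snapshot("scene");cv2.imwrite("pics/s9.png",cv2.resize(q[140:240,215:375,::-1],None,fx=4,fy=4,interpolation=cv2.INTER_CUBIC))
cv2.imwrite("pics/t9c.png",cv2.resize(p[110:260,140:260,::-1],None,fx=4,fy=4,interpolation=cv2.INTER_CUBIC))
E
```

```text
[0.45126051 0.34403944 0.17902796] [0.29808995 0.58708827 0.16425564]
```

View pics/t9.png

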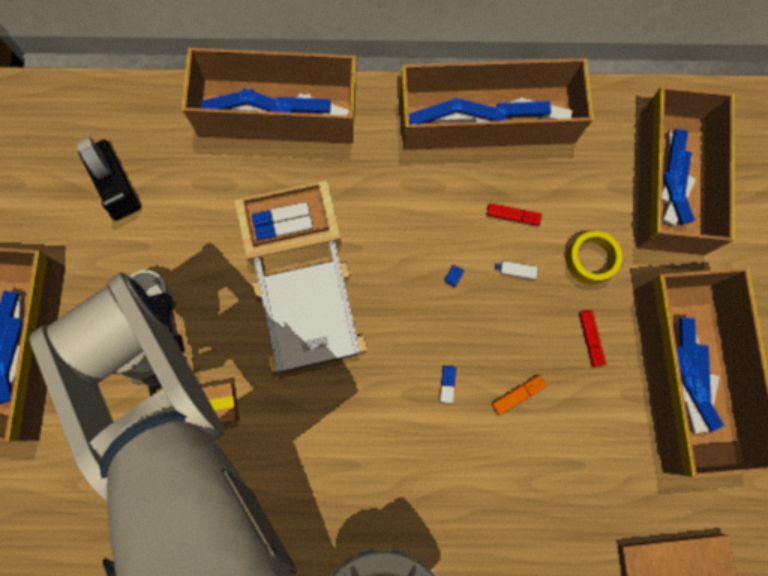

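View pics/s9.png

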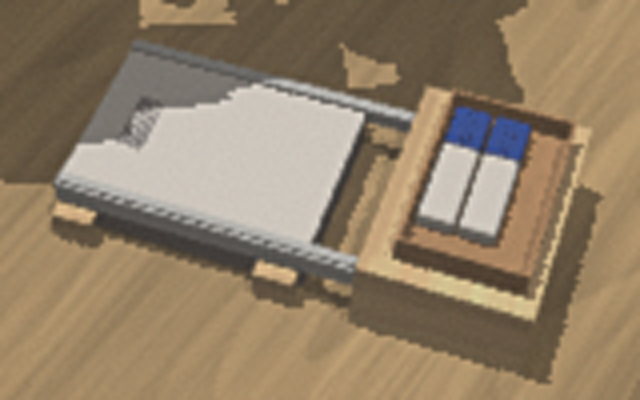

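View pics/t9c.png

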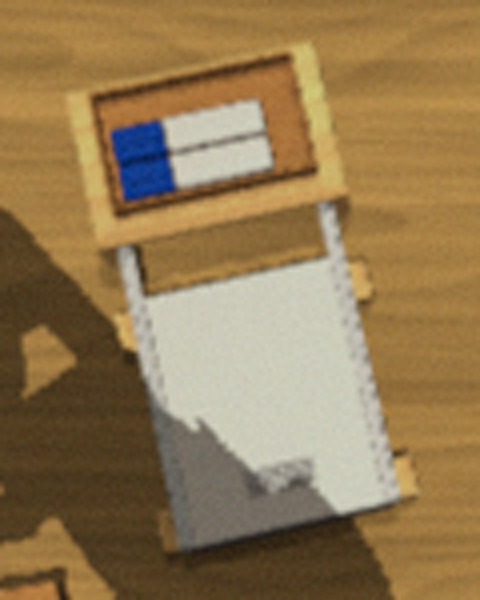

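From above and the side the lid looks fully shut and all the bystanders are in place. My lift included a small +x shift that could have nudged the lid by a fraction of a mm. There is time, so I'll press and draw once more and lift straight up.

Call:
{"method": "apply_moves", "body": {
  "commands": [
    [1,[0.01,-0.035,0],[0,0,0]],
    [1,[0.01,-0.035,0],[0,0,0]],
    [1,[0.01,-0.0355,0],[0,0,0]],
    [1,[0.01,-0.0355,0],[0,0,0]],
    [1,[0.01,-0.0355,0],[0,0,0]],
    [1,[0.01,-0.036,-0.02],[0,0,0]],
    [1,[0,0,-0.035],[0,0,0]],
    [1,[0,0,-0.035],[0,0,0]],
    [1,[0,0,-0.025],[0,0,0]],
    [1,[0,0,-0.014],[0,0,0]],
    [1,[0,0,0],[0,0,0]],
    [1,[0,0,0],[0,0,0]]
  ]
}}

```text
time_s: 16.87
ee_pos: [0.5122, 0.1259, 0.0496]
eef_rot: [180.0, 0.1, 13.3]
contact_force: [0.9, -0.3, -0.6]
finger_gap: 0.0006
```

Call:
{"method": "apply_moves", "body": {
  "commands": [
    [1,[0,0.002,-0.006],[0,0,0]],
    [1,[0,0.002,-0.003],[0,0,0]],
    [1,[0,0,-0.0015],[0,0,0]],
    [1,[0,0,-0.001],[0,0,0]],
    [1,[0,0,0],[0,0,0]],
    [1,[0,0,0],[0,0,0]]
  ]
}}

```text
time_s: 17.37
ee_pos: [0.5131, 0.1315, 0.0386]
eef_rot: [180.0, -0.0, 13.4]
contact_force: [0.8, 0.3, 1.3]
finger_gap: 0.0012
```

Call:
{"method": "apply_moves", "body": {
  "commands": [
    [1,[0,0,-0.001],[0,0,0]],
    [1,[0,0,0],[0,0,0]],
    [1,[0,0,0],[0,0,0]]
  ]
}}

```text
time_s: 17.62
ee_pos: [0.5141, 0.1317, 0.0383]
eef_rot: [-180.0, -0.1, 13.4]
contact_force: [0.1, 0.8, 7.2]
finger_gap: 0.0006
```

Call:
{"method": "apply_moves", "body": {
  "commands": [
    [1,[-0.0015,-0.0004,0],[0,0,0]],
    [1,[-0.0015,-0.0004,0],[0,0,0]],
    [1,[0,0,0],[0,0,0]]
  ]
}}

```text
time_s: 17.87
ee_pos: [0.5117, 0.131, 0.0384]
eef_rot: [-180.0, -0.2, 13.4]
contact_force: [3.1, 1.3, 6.5]
finger_gap: 0.0005
```

Call:
{"method": "apply_moves", "body": {
  "commands": [
    [1,[-0.0015,-0.0004,0],[0,0,0]],
    [1,[-0.0015,-0.0004,0],[0,0,0]],
    [1,[0,0,0],[0,0,0]]
  ]
}}

```text
time_s: 18.12
ee_pos: [0.5089, 0.1302, 0.0383]
eef_rot: [-180.0, -0.2, 13.4]
contact_force: [3.4, 1.4, 5.1]
finger_gap: 0.0007
```

Call:
{"method": "apply_moves", "body": {
  "commands": [
    [1,[-0.0015,-0.0004,0],[0,0,0]],
    [1,[-0.0015,-0.0004,0],[0,0,0]],
    [1,[0,0,0],[0,0,0]]
  ]
}}

```text
time_s: 18.37
ee_pos: [0.5059, 0.1294, 0.0383]
eef_rot: [-180.0, -0.2, 13.4]
contact_force: [3.6, 1.1, 6.3]
finger_gap: 0.0002
```

The pull force holds steady at about 3.5 N from the first few mm while the tips move about 6 mm. That is slip against a lid on its stop, clearly above the 1.2 N of sliding friction. Lift straight up and retreat.

Call:
{"method": "apply_moves", "body": {
  "commands": [
    [1,[0,0,0.006],[0,0,0]],
    [1,[0,0,0.02],[0,0,0]],
    [1,[0,0,0.035],[0,0,0]],
    [1,[0,0,0.04],[0,0,0]],
    [1,[0,0,0.04],[0,0,0]],
    [1,[-0.01,0.035,0],[0,0,0]],
    [1,[-0.01,0.035,0],[0,0,0]],
    [1,[-0.01,0.035,0],[0,0,0]],
    [1,[-0.01,0.035,0],[0,0,0]],
    [1,[-0.01,0.035,0],[0,0,0]],
    [1,[0,0,0],[0,0,0]],
    [1,[0,0,0],[0,0,0]]
  ]
}}

```text
time_s: 19.37
ee_pos: [0.4527, 0.3048, 0.1781]
eef_rot: [180.0, 0.1, 13.6]
contact_force: [-0.8, -0.0, -0.9]
finger_gap: 0.0007
```

```bash
python3 - <<'E'
from h import *
s=status.sense();print(s["time_s"],s["ee_pos"],s["contact_force"])
p,d=snapshot("top");cv2.imwrite("pics/t10c.png",cv2.resize(p[110:260,140:260,::-1],None,fx=4,fy=4,interpolation=cv2.INTER_CUBIC))
E
```

```text
19.3667 [0.45268314 0.30483173 0.17806841] [-0.8428708  -0.00962015 -0.87362906]
```

View pics/t10c.png

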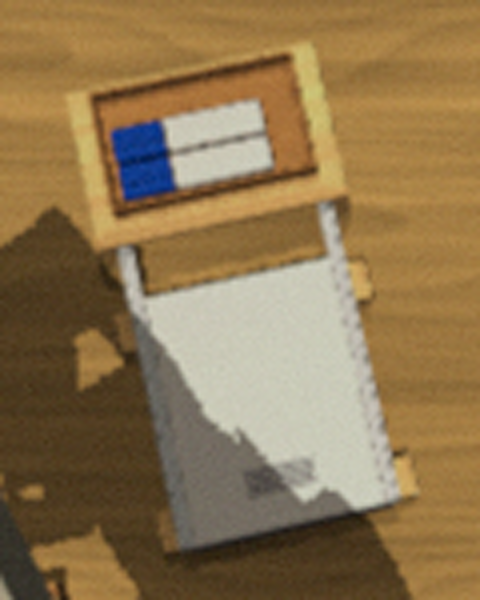

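The lid's front edge is flush with the case front, from (180,550) to (398,500). Handing in.

```bash
python3 -c "
from bench import order
print(order.job_done())"
```

```text
the job is handed in; nothing more can be done
None
```

I laid the full-length capped marker flat in the empty front of the case and let go of it. I then pressed on the lid ribs with about 8 N, drew the lid shut, and handed the job in at about 19.4 s of the 51 s allowed.

- **Marker:** the wrist picture after release showed it lying parallel to the two fixed markers. It measured at case x -41 to -16 mm and y -55 to +51 mm, well inside the walls.
- **Lid:** it travelled about 141 mm, matching the measured opening. On a second draw the pull force held at about 3.5 N while the fingertips slipped, so the lid was on its stop. The last top view shows its front edge flush with the case.
- **Other things:** the full top view after the first closing showed everything else where it started, apart from the cup and carton, which the arm partly hid. The second press came after that picture, and the final picture covers only the case area. The arm was clear of contact at hand-in.

**Disagreements and mends:**
- **Ribs:** their back edge measured about 45 mm behind the lid's front edge instead of the stated 35 mm, so I pressed at about 38 mm and the lid followed.
- **Grasp:** the first grip was too shallow (tool tip 9 mm above the table), so I redid it 6 mm lower.
- **Lid lift:** my first lift included a 2 mm shift away from the arm, so I pressed and drew once more and then lifted straight up.

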